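# Put the matches in the tin, close it with the inner lid, lift the outer lid away

## Robot

A 6-joint arm with a two-finger parallel gripper is mounted at the origin on a cart in front of the work surface, level with it; the furniture and walls round the work are solid. World frame = base frame: x ahead of the robot, y to its left, z up, the work surface at z = 0. Lengths are in m, angles in rad, forces in N, time in s.
With the tool pointing down it reaches from about 0.425 to 0.95 m from the base axis. Payload 3.5 kg.
Tool frame: the origin (TCP) lies on the centre line of the jaws, within the pads' length; the fingertips stand 25 mm ahead of it and the grasp point (between the pads) lies 6 mm ahead of it (ctrl.finger_overhang is the distance from the TCP to the fingertips, in m); z points along the fingers, y is the line along which they close (so a half turn about z gives the same grasp; the last joint's range is limited). The gripper opens to 85 mm and grips with 20 to 120 N. Pads are 22 mm wide; open, the fingers measure 114 mm over their backs; the gripper's body (76 mm by 85 mm) begins 54 mm behind the grasp point. The pads swing forward as they close: fully open they stand 13 mm farther back than shut.
Start: joints at [0.998, 0.286, 1.577, -0, 1.279, -0.15], TCP at [0.277, 0.616, 0.256] pointing down, gripper open.
Joint ranges: [-2.77, 2.77], [-0.9, 2.22], [0.21, 2.48], [-1.53, 4.67], [0.24, 2.81], [-2.84, 2.84]. Speed limits (rad/s): [2.79, 2.79, 3.14, 3.14, 3.14, 3.14].

## Interface

Orientations are given as a unit quaternion [x, y, z, w].
In Python, from plant import get_state, imaging, job, ctrl gives the robot as it stands.
- The arm moves only by the tool jog_arm, never from a script. Its argument "increments" is a list of rows, each an object of numbers: "dx", "dy", "dz": the shift along the world's x, y, z each as a share of 12 cm, from -1 to 1; "ax", "ay", "az": the turn, a rotation vector about the world's x, y, z each as a share of pi/2 rad, from -1 to 1; "gripper": the gripper command: -1 is shut, 1 is fully open, values between are in proportion. A call has 1 to 10 rows; each row is the pose to reach, as a shift and turn from the pose commanded when the call began; what a row does not reach only later rows make up. A row lasts 1/10 s, in which the tool goes at most 50 mm and 8.59 degrees, less where a joint would pass 70% of its speed; a pose out of reach is approached as far as the arm can. A call with a number of a shift or a turn outside -1 to 1 is refused whole. A call with a gripper value outside its range is refused whole. The fingers move at their own pace and stop on an object; "force" is the grip in N (left out, the last holds). Time passes only in rows, so rows that repeat a pose let the fingers close. It gives the time, the measured TCP pose, the force, the opening and the grip force at its end, in the units of the state.
- get_state(): the state, without advancing time (a new reading comes with each control period).
- imaging.read_camera(name): name is "scene" or "top" or "wrist"; returns a dict with "frame" (400x640x3 uint8, blue, green, red), "depth" (400x640 float32, m along the optical axis (not along the pixel's ray), 0 where there is no reading), "camera_matrix" (3x3 intrinsics, pixels), "extrinsics" (4x4, takes a point from camera to world coordinates); the wrist camera has in their place "mount" (4x4, takes a point from camera to tool coordinates, whose origin is the TCP and whose axes are the flange's). Camera axes: x right, y up, looking along -z (the intrinsics and any distortion apply to the point x, -y, -z); pixel columns grow to the right and rows downward; lengths in m; the calibration is good to about 2 mm. A picture is of the moment at which its call begins: read the wrist's pose just before it.
- job.sign_off(): hands the job in; it is judged then, once.
The state is a dict: "time": time; "qpos": joint angles; "dq": joint speeds; "joint_efforts": joint torques, N m; "eef_pos": TCP position; "tcp_rot": TCP orientation; "contact_force": force on the tool from outside, world axes, zero at the start; "wrist_torque": the same for the moment, N m; "opening": opening from 0.0 (shut) to 1.0 (fully open); "finger_force": force on a finger pad.
Only numpy, scipy, OpenCV 4.12 (cv2) and the standard library are available. Lean on these libraries where they do the work, as an engineer would, in place of code of your own. Each camera call takes 0.05 s, during which the arm holds its last target. There are 200 camera calls.

## Task

Tidy up the two things left out behind the tin: the matchbox goes into the open brass tin and the lime into the white bowl. Then pick up the nested pair of brass lids by the inner lid's knob, lower the pair onto the tin without dropping it, so that the inner lid plugs the mouth all round, and lift off the outer lid alone, leaving the inner lid in place and the tin standing. Finish while holding the outer lid still and level, about 10 cm straight above where it sat; do not put it down or let go, and leave the jigger, ramekin, spice jars and teaspoon where they are.

Things in the scene. Friction and masses are not known exactly. Their poses are not given: they have to be found in the camera images.
- matchbox_center (a point): centre of a small cream matchbox lying flat: 36 mm along its x, 53 mm along its y, 14 mm high (centre 7 mm above its underside). Its place and the lime's are interchangeable. Loose, about 20 g. Beware of the fixed wall cupboard left of it: underside 0.46 m above the worktop, beyond x = 0.57 m and left of y = 0.07 m; draw the arm back before turning left.
- lime_center (a point): centre of a green lime lying on its side: 60 mm along its x (long axis), 48 mm across and 48 mm high. Loose, about 60 g; it can roll.
- bowl: round white ceramic bowl for the fruit, 130 mm across the rim, 45 mm high, inner floor 5 mm above its underside; origin at the centre of its underside. Loose, about 0.4 kg. It stands left or right of the tin, the lids on the other side.
- tin: open round brass tin, 100 mm outside diameter, 72 mm high, bore 90 mm, inner floor 5 mm above its underside; origin at the centre of its underside, z up. Loose, about 0.9 kg.
- tin_rim (a point): centre of the tin's mouth, level with its rim, 72 mm above its underside.
- inner_lid: brass inner lid, inside the outer lid; origin at the centre of its underside, z up. Plug 84 mm wide (74 at the tapered foot), 12 mm deep; flange 105 mm wide, 4 mm thick, that lies on the tin's rim (its origin then 60 mm above the tin's); stem, then a knob on top. The pair starts standing on the plug on the worktop. About 0.14 kg.
- inner_knob (a point): centre of the inner lid's round knob, 55 mm above that lid's underside: grip it here. The knob is 26 mm in diameter from 46 to 64 mm above the underside, top at 66.5 mm, and sticks up through the outer lid's hole. Lifting it lifts both lids, as the outer lid lies on the inner's flange.
- outer_lid: brass outer lid: flat ring 118 mm wide with a skirt (110 mm inside) that hangs round flange and tin rim, and a 36 mm central hole edged by an upright collar. Origin on its axis, level with the skirt's lower edge, z up; top face 14 mm above it. Nested, its origin is 6 mm above the inner lid's. Lies loosely, 2.5 mm side play, about 0.14 kg.
- outer_collar (a point): centre of the outer lid's collar, half-way up (24 mm above the lid's origin): grip it here. The collar is 50 mm in outside diameter and 20 mm high; the lid's top face is 10 mm below this point, the collar's top edge 10 mm above. Nested, the inner knob stands 26.5 mm above the collar's top edge.
- jigger: bystander: brass double measuring cup, 43 mm across, 74 mm high; origin at the centre of its underside.
- ramekin: bystander: small fluted white ramekin, 68 mm across, 45 mm high; origin at the centre of its underside.
- jar_near: bystander: corked glass spice jar, 45 mm across, 92 mm high; origin at the centre of its underside.
- jar_far: bystander: second corked glass spice jar, 45 mm across, 92 mm high; origin at the centre of its underside.
- teaspoon: bystander: steel teaspoon, 137 mm long along its x, 28 mm wide, 13 mm high; origin at the centre of its underside.
Mind the look-alikes: they are no part of the job. What is meant by the part that bears matchbox_center is not blue or red, and is the smaller of those in its own colour.

How it is judged:
By the outcome, as a careful person would: the job done as asked, in the order asked, and still so for the second after the job is handed in, while the arm keeps its last pose, push and grip.
It also fails if it takes over 72 s, if anything falls off the work surface, if the arm or the gripper's body presses on something with over 40 N, if the wrist force passes 120 N, or if a joint passes its speed limit or range.

## Working session

There is one attempt and no reset: what is moved stays moved. The work goes in short steps, Python scripts to look and compute and a tool call to move; the robot and the scene stay as the last step left them, time stands still between calls to the robot, and variables do not carry over. Pictures are saved under pics/ and viewed, at most 10 in all, crops included, and the job is handed in when it is done.

Besides the shell and the picture viewer there is one more tool, called after ">>>" by a JSON object that holds its "fn" and its "kwargs". jog_arm: Moves the arm, as the interface text tells. Shift numbers are shares of 12 cm and turn numbers shares of pi/2 rad, none past 1 either way. Its arguments: {"type":"object","properties":{"increments":{"type":"array"},"force":{"type":"number"}},"required":["increments"]}

```bash
ls; mkdir -p pics
cat > h.py <<'E'
import numpy as np, cv2
from plant import get_state, imaging, job, ctrl
from scipy.spatial.transform import Rotation as R
def cam(name):
    s=get_state(); c=imaging.read_camera(name)
    if 'extrinsics' in c: E=np.array(c['extrinsics'])
    else:
        T=np.eye(4);T[:3,:3]=R.from_quat(s['tcp_rot']).as_matrix();T[:3,3]=s['eef_pos'];E=T@np.array(c['mount'])
    return c['frame'],np.array(c['depth']),np.array(c['camera_matrix']),E
def ray(K,E,u,v):
    d=np.array([(u-K[0,2])/K[0,0],-(v-K[1,2])/K[1,1],-1.]);return E[:3,3],E[:3,:3]@d
def plane(K,E,u,v,z):
    o,d=ray(K,E,u,v);return o+d*(z-o[2])/d[2]
def cloud(D,K,E):
    v,u=np.mgrid[:D.shape[0],:D.shape[1]]
    P=np.stack([(u-K[0,2])/K[0,0]*D,-(v-K[1,2])/K[1,1]*D,-D],-1)
    return P@E[:3,:3].T+E[:3,3]
E
python3 - <<'E'
from h import *
for n in ['scene','top']:
    f,D,K,E=cam(n); cv2.imwrite(f'pics/{n}0.png',f); np.savez(f'{n}0.npz',f=f,D=D,K=K,E=E)
    print(n,K.round(1).tolist(),E.round(3).tolist())
print(get_state(), ctrl.finger_overhang)
E
```

```text
pics
scene [[457.5, 0.0, 323.1], [0.0, 457.5, 194.6], [0.0, 0.0, 1.0]] [[0.889, 0.273, -0.369, 0.116], [-0.459, 0.558, -0.692, -0.836], [0.017, 0.784, 0.621, 0.811], [0.0, 0.0, 0.0, 1.0]]
top [[465.8, 0.0, 320.9], [0.0, 465.8, 206.9], [0.0, 0.0, 1.0]] [[-0.027, 0.984, -0.177, 0.312], [-1.0, -0.026, 0.007, -0.021], [0.002, 0.177, 0.984, 1.406], [0.0, 0.0, 0.0, 1.0]]
{'time': 0.1, 'qpos': array([ 9.97984828e-01,  2.87133256e-01,  1.57804844e+00, -1.08713551e-05,
        1.27859949e+00, -1.50035643e-01]), 'dq': array([-0.00091033, -0.00240936, -0.00303468,  0.00032386,  0.00070775,
        0.00024124]), 'joint_efforts': array([ 1.37963256e-03, -4.07294726e+01, -2.93699777e+01, -1.55431808e-04,
        3.42404521e-03,  2.06903806e-06]), 'eef_pos': array([0.27664515, 0.61510469, 0.25503832]), 'tcp_rot': array([ 2.09815473e-01,  9.77740390e-01, -1.02541124e-03, -3.82072209e-04]), 'contact_force': array([-0.7932272 ,  0.1012983 , -0.32608208]), 'wrist_torque': array([-0.01270114, -0.03813728,  0.00314158]), 'finger_force': 0.0, 'opening': 0.9986864321653875} 0.025
```

View pics/scene0.png

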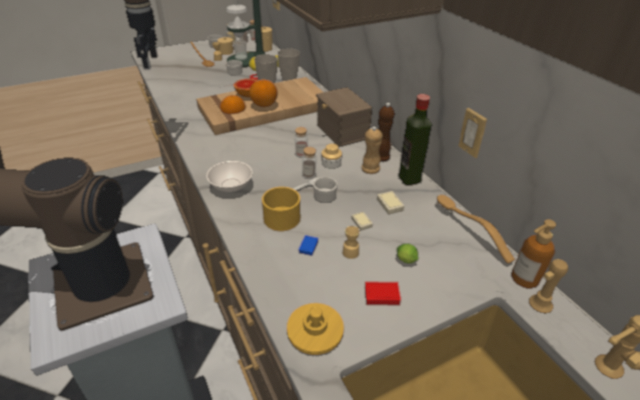

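View pics/top0.png

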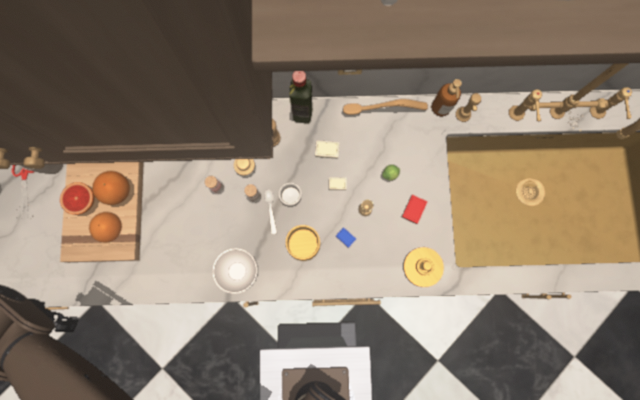

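The scene view shows the bowl (230,178), tin (282,208), lids (316,328), lime (407,253), and the small cream box (361,220) with a larger cream box at (390,203). In the top view these are: bowl (235,270), tin (302,242), lids (424,266), lime (391,172), small cream box (338,184).

```bash
cat > m.py <<'E'
from h import *
z=np.load('top0.npz');f,D,K,E=[z[k] for k in 'fDKE']; P=cloud(D,K,E)
hsv=cv2.cvtColor(f,cv2.COLOR_BGR2HSV)
def blob(mask,u,v,zz,name):
    n,l,st,c=cv2.connectedComponentsWithStats(mask.astype(np.uint8))
    i=l[v,u]
    if i==0: print(name,'none',hsv[v,u]);return
    m=(l==i).astype(np.uint8);cs=max(cv2.findContours(m,0,2)[0],key=cv2.contourArea)
    w=np.array([plane(K,E,*q[0],zz)[:2] for q in cs],np.float32)
    r=cv2.minAreaRect(w*1000); ce=cv2.minEnclosingCircle(w*1000)
    print(name,st[i].tolist(),'rect',np.round(r[0]),np.round(r[1]),round(r[2]),'circ',np.round(ce[0]),round(ce[1]),'zmed/max',np.round([np.median(P[l==i][:,2]),np.percentile(P[l==i][:,2],98)],3))
H=P[...,2]
up=(H>0.006)&(H<0.3)
for n,u,v,zz in [('small',338,184,.014),('big',327,149,.014),('blue',346,238,.014),('red',415,209,.014),('lime',391,172,.024),('jig',366,207,.07),('tin',302,242,.072),('lids',424,266,.02),('bowl',235,270,.045),('ram',290,194,.045),('jn',251,192,.09),('jf',212,184,.09),('spoon',272,214,.006)]:
    blob(up,u,v,zz,n)
S=hsv[...,1]; h=hsv[...,0]
print(hsv[184,338],hsv[184,350],hsv[172,391],hsv[266,410])
blob((h>35)&(h<70)&(S>90),391,172,.024,'lime c')
E
python3 m.py
```

```text
small [329, 177, 17, 13, 209] rect [635. -83.] [49. 38.] 88 circ [635. -83.] 31 zmed/max [0.015 0.021]
big [313, 140, 27, 18, 376] rect [747. -53.] [78. 56.] 82 circ [745. -53.] 43 zmed/max [0.02  0.027]
blue [335, 225, 21, 22, 222] rect [ 472. -101.] [55. 39.] 43 circ [ 473. -103.] 33 zmed/max [0.015 0.021]
red [402, 193, 25, 31, 442] rect [ 552. -313.] [55. 83.] 63 circ [ 551. -314.] 46 zmed/max [0.022 0.027]
lime [382, 164, 18, 16, 226] rect [ 665. -247.] [52. 48.] 87 circ [ 663. -247.] 29 zmed/max [0.04 0.05]
jig [356, 199, 18, 18, 198] rect [ 550. -159.] [44. 51.] 59 circ [ 548. -160.] 27 zmed/max [0.05  0.078]
tin none [ 23 123 248]
lids [403, 246, 42, 43, 1280] rect [ 374. -328.] [119. 118.] 58 circ [ 374. -330.] 62 zmed/max [0.021 0.067]
bowl none [ 19  14 251]
ram [278, 182, 25, 25, 391] rect [598.  62.] [70. 71.] 56 circ [598.  58.] 39 zmed/max [0.016 0.05 ]
jn [244, 184, 17, 19, 248] rect [595. 167.] [46. 54.] 90 circ [595. 167.] 30 zmed/max [0.087 0.097]
jf [204, 175, 20, 20, 270] rect [622. 279.] [64. 43.] 44 circ [623. 278.] 32 zmed/max [0.082 0.098]
spoon [266, 198, 10, 33, 94] rect [546. 123.] [100.  22.] 3 circ [546. 119.] 51 zmed/max [0.01  0.018]
[ 24  50 247] [ 16  32 212] [ 38 117 200] [ 23 121 250]
lime c [383, 165, 16, 15, 147] rect [ 664. -246.] [35. 47.] 42 circ [ 663. -247.] 25 zmed/max [0.043 0.051]
```

```bash
cat >> m.py <<'E'
print('---')
for n,u0,v0,r,a,b,zz in [('tin',302,242,26,.055,.09,.072),('bowl',235,270,32,.035,.06,.045)]:
    m=np.zeros(H.shape,np.uint8);cv2.circle(m,(u0,v0),r,1,-1);m&=((H>a)&(H<b)).astype(np.uint8)
    cs=np.vstack(cv2.findContours(m,0,2)[0]);w=np.array([plane(K,E,*q[0],zz)[:2] for q in cs],np.float32)*1000
    print(n,cv2.minEnclosingCircle(w),m.sum())
E
python3 m.py | sed -n '/---/,$p'
python3 -c "
from h import *
c=imaging.read_camera('wrist');print(np.round(c['mount'],3).tolist(),c['camera_matrix'])"
```

```text
---
tin ((452.0481872558594, 26.190542221069336), 50.2376823425293) 217
bowl ((377.716552734375, 224.9998016357422), 64.35952758789062) 390
[[0.0, 0.961, 0.276, 0.071], [1.0, -0.0, -0.0, 0.0], [-0.0, 0.276, -0.961, -0.118], [0.0, 0.0, 0.0, 1.0]] [[287.06107228   0.         321.20846761]
 [  0.         287.06107228 198.95050507]
 [  0.           0.           1.        ]]
```

>>> {"fn": "jog_arm", "kwargs": {"increments": [{"dx":0.6,"dy":-1,"dz":0.1,"az":-0.25},{"dx":0.6,"dy":-1,"dz":0.1,"az":-0.25},{"dx":0.6,"dy":-1,"dz":0.1,"az":-0.25},{"dx":0.6,"dy":-1,"dz":0.1,"az":-0.25}]}}

```text
$.increments[0]: bad value
```

>>> {"fn": "jog_arm", "kwargs": {"increments": [{"dx":0.6,"dy":-1,"dz":0.1,"ax":0,"ay":0,"az":-0.25,"gripper":1},{"dx":0.6,"dy":-1,"dz":0.1,"ax":0,"ay":0,"az":-0.25,"gripper":1},{"dx":0.6,"dy":-1,"dz":0.1,"ax":0,"ay":0,"az":-0.25,"gripper":1},{"dx":0.6,"dy":-1,"dz":0.1,"ax":0,"ay":0,"az":-0.25,"gripper":1}]}}

```text
time: 0.55
eef_pos: [0.3513, 0.4923, 0.2687]
tcp_rot: [0.399, 0.917, -0.0, 0.001]
contact_force: [0.3, 1.2, 1.0]
opening: 0.999
finger_force: 0.0
```

>>> {"fn": "jog_arm", "kwargs": {"increments": [{"dx":0.3,"dy":-1,"dz":0,"ax":0,"ay":0,"az":-0.16,"gripper":1},{"dx":0.3,"dy":-1,"dz":0,"ax":0,"ay":0,"az":-0.16,"gripper":1},{"dx":0.3,"dy":-1,"dz":0,"ax":0,"ay":0,"az":-0.16,"gripper":1}]}}

```text
time: 0.85
eef_pos: [0.385, 0.3734, 0.2678]
tcp_rot: [0.509, 0.861, -0.001, -0.0]
contact_force: [-0.4, 0.1, -0.9]
opening: 1.001
finger_force: 0.0
```

>>> {"fn": "jog_arm", "kwargs": {"increments": [{"dx":0.3,"dy":-1,"dz":0,"ax":0,"ay":0,"az":-0.16,"gripper":1},{"dx":0.3,"dy":-1,"dz":0,"ax":0,"ay":0,"az":-0.16,"gripper":1},{"dx":0.3,"dy":-1,"dz":0,"ax":0,"ay":0,"az":-0.16,"gripper":1}]}}

```text
time: 1.15
eef_pos: [0.4212, 0.2533, 0.2681]
tcp_rot: [0.613, 0.79, -0.0, 0.0]
contact_force: [0.4, 0.6, 0.1]
opening: 1.002
finger_force: 0.0
```

>>> {"fn": "jog_arm", "kwargs": {"increments": [{"dx":0.3,"dy":-1,"dz":0,"ax":0,"ay":0,"az":-0.16,"gripper":1},{"dx":0.3,"dy":-1,"dz":0,"ax":0,"ay":0,"az":-0.16,"gripper":1},{"dx":0.3,"dy":-1,"dz":0,"ax":0,"ay":0,"az":-0.16,"gripper":1}]}}

```text
time: 1.45
eef_pos: [0.4574, 0.1332, 0.2682]
tcp_rot: [0.708, 0.706, -0.0, 0.0]
contact_force: [0.4, 0.0, 0.0]
opening: 1.001
finger_force: 0.0
```

>>> {"fn": "jog_arm", "kwargs": {"increments": [{"dx":0.7,"dy":-1,"dz":0,"ax":0,"ay":0,"az":0,"gripper":1},{"dx":0.7,"dy":-1,"dz":0,"ax":0,"ay":0,"az":0,"gripper":1},{"dx":0.7,"dy":-1,"dz":0,"ax":0,"ay":0,"az":0,"gripper":1}]}}

```text
time: 1.75
eef_pos: [0.5418, 0.0142, 0.2682]
tcp_rot: [0.706, 0.708, 0.0, -0.0]
contact_force: [0.2, -0.3, -0.2]
opening: 1.003
finger_force: 0.0
```

>>> {"fn": "jog_arm", "kwargs": {"increments": [{"dx":0.6,"dy":-0.8,"dz":-0.3,"ax":0,"ay":0,"az":0,"gripper":1},{"dx":0.6,"dy":-0.8,"dz":-0.3,"ax":0,"ay":0,"az":0,"gripper":1},{"dx":0.6,"dy":-0.8,"dz":-0.3,"ax":0,"ay":0,"az":0,"gripper":1}]}}

```text
time: 2.05
eef_pos: [0.6141, -0.0829, 0.2302]
tcp_rot: [0.707, 0.707, -0.001, -0.001]
contact_force: [0.4, 0.7, -0.4]
opening: 1.001
finger_force: 0.0
```

```bash
cat > w.py <<'E'
from h import *
import sys
name=sys.argv[1]
f,D,K,E=cam('wrist'); cv2.imwrite(f'pics/{name}.png',f); np.savez(f'{name}.npz',f=f,D=D,K=K,E=E)
P=cloud(D,K,E);H=P[...,2]
m=((H>.009)&(H<.12)).astype(np.uint8)
for c in cv2.findContours(m,0,2)[0]:
    if cv2.contourArea(c)<150: continue
    mm=np.zeros_like(m);cv2.drawContours(mm,[c],-1,1,-1);mm&=m
    zt=np.percentile(H[mm>0],90)
    w=np.array([plane(K,E,*q[0],float(sys.argv[2]) if len(sys.argv)>2 else zt)[:2]*1000 for q in c],np.float32)
    r=cv2.minAreaRect(w);b=cv2.boundingRect(c)
    col=cv2.cvtColor(f,cv2.COLOR_BGR2HSV)[mm>0].mean(0).round()
    print('box',b,'zt',round(zt,4),'rect',np.round(r[0],1),np.round(r[1],1),round(r[2],1),'circ',np.round(cv2.minEnclosingCircle(w)[0],1),round(cv2.minEnclosingCircle(w)[1],1),col)
print(get_state()['time'],get_state()['eef_pos'].round(4))
E
python3 w.py w1
```

```text
box (474, 377, 49, 23) zt 0.0377 rect [ 859.8 -373.3] [68.7 39. ] 0.2 circ [ 860.2 -384.7] 35.0 [ 13. 161.  83.]
box (129, 357, 43, 30) zt 0.066 rect [ 395.6 -316.1] [56.4 38.2] 9.3 circ [ 395.5 -315.7] 33.6 [ 19. 152. 177.]
box (244, 312, 61, 34) zt 0.0214 rect [ 541.1 -283.6] [86.8 45.5] 16.4 circ [ 546.9 -303.2] 43.4 [  2. 200. 176.]
box (341, 281, 38, 42) zt 0.046 rect [ 659.5 -229.3] [45.4 58.2] 1.1 circ [ 658.3 -229.4] 30.0 [ 38. 134. 135.]
box (250, 224, 42, 55) zt 0.0724 rect [ 559.1 -149.4] [65.6 34.6] 69.1 circ [ 558.6 -149.2] 32.8 [ 16. 112. 152.]
box (517, 199, 39, 100) zt 0.0399 rect [ 860.3 -164.3] [ 39.7 128.7] 2.8 circ [ 861.7 -165.1] 66.1 [ 15. 126. 181.]
box (177, 167, 52, 51) zt 0.0158 rect [470.3 -99.4] [54.8 36.1] 46.4 circ [470.2 -99.5] 32.1 [110. 182. 189.]
box (325, 154, 33, 46) zt 0.0157 rect [634.9 -80.2] [53.2 35.8] 87.6 circ [635.1 -80.5] 31.3 [ 18.  67. 143.]
box (408, 119, 57, 67) zt 0.0206 rect [741.8 -51.7] [70.5 51.2] 83.8 circ [742.6 -51.7] 42.4 [ 21.  58. 226.]
box (84, 7, 137, 122) zt 0.0722 rect [462.7  26.2] [ 98.4 119.8] 85.8 circ [462.8  25.2] 60.1 [ 18. 148. 116.]
box (519, 0, 121, 379) zt 0.1054 rect [ 853.9 -115.4] [ 91.6 366.1] 16.9 circ [ 887.8 -105.1] 183.0 [17. 48. 75.]
box (472, 0, 44, 12) zt 0.0289 rect [778.6  91.3] [ 9.3 41.4] 90.0 circ [778.6  96. ] 20.7 [ 15. 112. 122.]
box (272, 0, 72, 76) zt 0.0455 rect [599.8  58.7] [63.5 67. ] 90.0 circ [599.8  61.2] 35.0 [ 12.  32. 161.]
2.1 [ 0.6147 -0.0847  0.229 ]
```

View pics/w1.png

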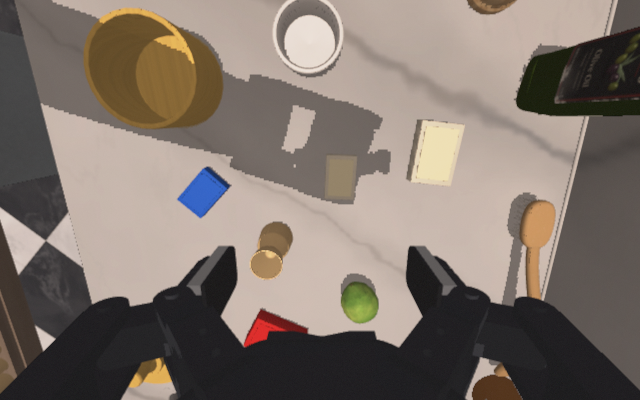

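View: the small cream box sits at pixel (340,177), in the arm's shadow, measuring 53×36 mm at (0.635,-0.081). The lime is at (359,302), the tin at (150,70) and the jigger at (270,250).

>>> {"fn": "jog_arm", "kwargs": {"increments": [{"dx":0.17,"dy":0.02,"dz":-0.4,"ax":0,"ay":0,"az":-0.025,"gripper":0.4},{"dx":0.17,"dy":0.02,"dz":-0.8,"ax":0,"ay":0,"az":-0.025,"gripper":0.4},{"dx":0.17,"dy":0.02,"dz":-1,"ax":0,"ay":0,"az":-0.025,"gripper":0.4}]}}

```text
time: 2.4
eef_pos: [0.6309, -0.0764, 0.1067]
tcp_rot: [0.72, 0.694, -0.002, -0.004]
contact_force: [0.6, 0.6, -0.2]
opening: 0.702
finger_force: 0.0
```

>>> {"fn": "jog_arm", "kwargs": {"increments": [{"dx":0,"dy":0,"dz":-0.35,"ax":0,"ay":0,"az":0,"gripper":0.4},{"dx":0,"dy":0,"dz":-0.55,"ax":0,"ay":0,"az":0,"gripper":0.4},{"dx":0,"dy":0,"dz":-0.7,"ax":0,"ay":0,"az":0,"gripper":0.4},{"dx":0,"dy":0,"dz":-0.7,"ax":0,"ay":0,"az":0,"gripper":0.4}]}}

```text
time: 2.8
eef_pos: [0.6313, -0.0768, 0.0251]
tcp_rot: [0.72, 0.694, -0.001, -0.003]
contact_force: [1.0, 0.5, 0.2]
opening: 0.699
finger_force: 0.0
```

>>> {"fn": "jog_arm", "kwargs": {"force": 25, "increments": [{"dx":0,"dy":0,"dz":0,"ax":0,"ay":0,"az":0,"gripper":-1},{"dx":0,"dy":0,"dz":0,"ax":0,"ay":0,"az":0,"gripper":-1},{"dx":0,"dy":0,"dz":0,"ax":0,"ay":0,"az":0,"gripper":-1},{"dx":0,"dy":0,"dz":0,"ax":0,"ay":0,"az":0,"gripper":-1},{"dx":0,"dy":0,"dz":0,"ax":0,"ay":0,"az":0,"gripper":-1}]}}

```text
time: 3.3
eef_pos: [0.6348, -0.0784, 0.0305]
tcp_rot: [0.72, 0.694, 0.001, 0.002]
contact_force: [-0.7, 0.4, 6.1]
opening: 0.416
finger_force: 26.4
```

>>> {"fn": "jog_arm", "kwargs": {"increments": [{"dx":0,"dy":0,"dz":0.3,"ax":0,"ay":0,"az":0,"gripper":-1},{"dx":0,"dy":0,"dz":0.7,"ax":0,"ay":0,"az":0,"gripper":-1},{"dx":-0.2,"dy":0.1,"dz":1,"ax":0,"ay":0,"az":0,"gripper":-1},{"dx":-0.6,"dy":0.3,"dz":1,"ax":0,"ay":0,"az":0,"gripper":-1},{"dx":-0.9,"dy":0.45,"dz":1,"ax":0,"ay":0,"az":0,"gripper":-1}]}}

```text
time: 3.8
eef_pos: [0.5248, -0.0238, 0.1501]
tcp_rot: [0.721, 0.693, 0.001, 0.001]
contact_force: [-0.2, 0.2, -0.3]
opening: 0.411
finger_force: 25.7
```

>>> {"fn": "jog_arm", "kwargs": {"increments": [{"dx":-0.3,"dy":0.2,"dz":0.1,"ax":0,"ay":0,"az":0.025,"gripper":-1},{"dx":-0.62,"dy":0.44,"dz":0.1,"ax":0,"ay":0,"az":0.025,"gripper":-1},{"dx":-0.62,"dy":0.44,"dz":0.1,"ax":0,"ay":0,"az":0.025,"gripper":-1},{"dx":-0.62,"dy":0.44,"dz":0.1,"ax":0,"ay":0,"az":0.025,"gripper":-1}]}}

```text
time: 4.2
eef_pos: [0.4503, 0.0292, 0.1604]
tcp_rot: [0.706, 0.708, 0.0, 0.0]
contact_force: [1.5, -0.4, -0.1]
opening: 0.41
finger_force: 25.7
```

```bash
cat > rim.py <<'E'
# fit a circle of rim points in depth: rim.py name cx cy zlo zhi zplane
from h import *
import sys
cx,cy,a,b,zz,rr=map(float,sys.argv[2:8])
f,D,K,E=cam('wrist'); cv2.imwrite(f'pics/{sys.argv[1]}.png',f)
P=cloud(D,K,E);H=P[...,2];r=np.hypot(P[...,0]-cx,P[...,1]-cy)
m=(H>a)&(H<b)&(r<rr)&(D>0)
v,u=np.nonzero(m);w=np.array([plane(K,E,x,y,zz)[:2] for x,y in zip(u,v)])
A=np.c_[2*w,np.ones(len(w))];s=np.linalg.lstsq(A,(w**2).sum(1),rcond=None)[0]
print('n',len(w),'fit',s[:2].round(4),np.sqrt(s[2]+s[:2]@s[:2]).round(4),'enc',cv2.minEnclosingCircle((w*1000).astype(np.float32)),'z',np.median(H[m]))
s=get_state();print(s['time'],s['eef_pos'].round(4),s['opening'])
E
python3 rim.py w2 .453 .026 .066 .082 .072 .07
```

```text
n 1888 fit [0.4518 0.0285] 0.0465 enc ((451.9009094238281, 28.01007080078125), 49.63016891479492) z 0.07179618960234933
4.25 [0.4514 0.0286 0.1608] 0.41365677318161265
```

View pics/w2.png

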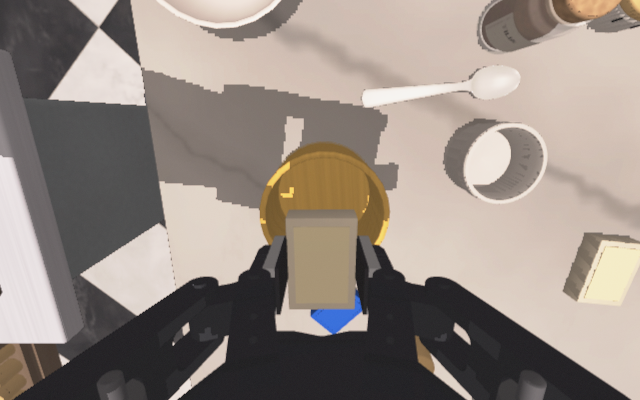

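The view shows the box at (322,258), held square, above the tin at (325,215). The tin fit agrees with a centre of (0.452,0.028).

>>> {"fn": "jog_arm", "kwargs": {"increments": [{"dx":0,"dy":0,"dz":-0.3,"ax":0,"ay":0,"az":0,"gripper":-1},{"dx":0,"dy":0,"dz":-0.6,"ax":0,"ay":0,"az":0,"gripper":-1},{"dx":0,"dy":0,"dz":-0.85,"ax":0,"ay":0,"az":0,"gripper":-1},{"dx":0,"dy":0,"dz":-0.92,"ax":0,"ay":0,"az":0,"gripper":-1},{"dx":0,"dy":0,"dz":-0.92,"ax":0,"ay":0,"az":0,"gripper":-1}]}}

```text
time: 4.75
eef_pos: [0.4521, 0.0277, 0.051]
tcp_rot: [0.707, 0.707, -0.001, -0.001]
contact_force: [-6.3, -0.4, 9.2]
opening: 0.411
finger_force: 34.6
```

>>> {"fn": "jog_arm", "kwargs": {"increments": [{"dx":0,"dy":0,"dz":0,"ax":0,"ay":0,"az":0,"gripper":0.05},{"dx":0,"dy":0,"dz":0,"ax":0,"ay":0,"az":0,"gripper":0.05},{"dx":0,"dy":0,"dz":0,"ax":0,"ay":0,"az":0,"gripper":0.05},{"dx":0,"dy":0,"dz":0.3,"ax":0,"ay":0,"az":0,"gripper":0.05},{"dx":0,"dy":0,"dz":0.7,"ax":0,"ay":0,"az":0,"gripper":0.05},{"dx":0,"dy":0,"dz":1,"ax":0,"ay":0,"az":0,"gripper":0.05},{"dx":0,"dy":0,"dz":1,"ax":0,"ay":0,"az":0,"gripper":1}]}}

```text
time: 5.45
eef_pos: [0.4563, 0.0273, 0.1772]
tcp_rot: [0.707, 0.707, 0.004, 0.006]
contact_force: [1.1, -0.5, 1.0]
opening: 0.682
finger_force: 0.0
```

```bash
python3 rim.py w3 .453 .026 .066 .082 .072 .07
```

```text
n 2509 fit [0.4519 0.0282] 0.0466 enc ((451.8581237792969, 27.758197784423828), 49.78573989868164) z 0.07167686049644875
5.5 [0.4544 0.0277 0.1741] 0.766411600305534
```

View pics/w3.png

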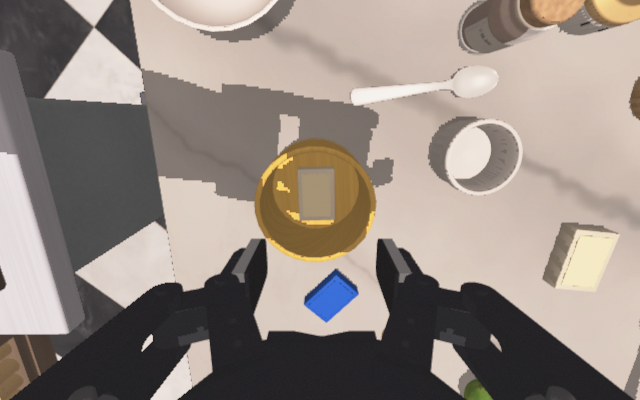

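The matchbox lies flat in the tin at pixel (316,195), and the tin hasn't moved. Next is the lime; I'll get its axis from the earlier views.

Run:
```python
from h import *
for n in ['w1','top0','scene0']:
    z=np.load(n+'.npz');f,K,E=z['f'],z['K'],z['E'];P=cloud(z['D'],K,E)
    h=cv2.cvtColor(f,cv2.COLOR_BGR2HSV);m=cv2.inRange(h,(30,90,40),(75,255,255))
    m[(np.hypot(P[...,0]-.663,P[...,1]+.246)>.06)]=0
    c=max(cv2.findContours(m,0,2)[0],key=cv2.contourArea)
    w=np.array([plane(K,E,*q[0],.026)[:2]*1000 for q in c],np.float32)
    p=P[m>0]; d=p[:,:2]-p[:,:2].mean(0)
    top=p[p[:,2]>np.percentile(p[:,2],70)]
    ev,V=np.linalg.eigh(np.cov(d.T))
    print(n,cv2.fitEllipse(w),p.mean(0).round(4),top.mean(0).round(4),np.sqrt(ev)*1000,np.degrees(np.arctan2(V[1,1],V[0,1])))
```

```text
w1 ((662.069580078125, -245.01043701171875), (45.424072265625, 61.054115295410156), 15.182965278625488) [ 0.6601 -0.2356  0.038 ] [ 0.6625 -0.2439  0.0454] [11.28695711 11.51428795] 126.4817880944444
top0 ((662.1546020507812, -247.3359832763672), (39.560325622558594, 46.62860107421875), 33.45566177368164) [ 0.658  -0.2447  0.0415] [ 0.6619 -0.2464  0.0473] [ 9.9708538  11.86018553] 109.85965894822878
scene0 ((660.5951538085938, -248.69871520996094), (48.619903564453125, 62.84724044799805), 146.37359619140625) [ 0.6545 -0.2555  0.0344] [ 0.6604 -0.2504  0.0441] [ 8.36179902 12.59726648] 125.01997745458777
```

>>> {"fn": "jog_arm", "kwargs": {"increments": [{"dx":0.7,"dy":-1,"dz":0,"ax":0,"ay":0,"az":0.3,"gripper":0.8},{"dx":0.7,"dy":-1,"dz":0,"ax":0,"ay":0,"az":0.3,"gripper":0.8},{"dx":0.7,"dy":-1,"dz":0,"ax":0,"ay":0,"az":0.3,"gripper":0.8},{"dx":0.7,"dy":-1,"dz":0,"ax":0,"ay":0,"az":0.3,"gripper":0.8}]}}

```text
time: 5.9
eef_pos: [0.5376, -0.0962, 0.1688]
tcp_rot: [0.523, 0.852, -0.0, 0.0]
contact_force: [-0.2, 0.4, 0.3]
opening: 0.897
finger_force: 0.0
```

>>> {"fn": "jog_arm", "kwargs": {"increments": [{"dx":0.7,"dy":-0.8,"dz":0,"ax":0,"ay":0,"az":0,"gripper":0.8},{"dx":0.7,"dy":-0.8,"dz":0,"ax":0,"ay":0,"az":0,"gripper":0.8},{"dx":0.7,"dy":-0.8,"dz":0,"ax":0,"ay":0,"az":0,"gripper":0.8},{"dx":0.7,"dy":-0.8,"dz":0,"ax":0,"ay":0,"az":0,"gripper":0.8}]}}

```text
time: 6.3
eef_pos: [0.6201, -0.1902, 0.1681]
tcp_rot: [0.523, 0.852, -0.0, -0.001]
contact_force: [-1.0, 0.7, -0.6]
opening: 0.898
finger_force: 0.0
```

Run:
```python
from h import *
f,D,K,E=cam('wrist');P=cloud(D,K,E)
h=cv2.cvtColor(f,cv2.COLOR_BGR2HSV);m=cv2.inRange(h,(30,90,30),(75,255,255));m[(np.hypot(P[...,0]-.663,P[...,1]+.246)>.06)]=0
c=max(cv2.findContours(m,0,2)[0],key=cv2.contourArea)
print(cv2.fitEllipse(np.array([plane(K,E,*q[0],.026)[:2]*1000 for q in c],np.float32)),cv2.boundingRect(c))
s=get_state();print(s['eef_pos'],s['tcp_rot'],s['qpos'].round(2));cv2.imwrite('pics/w4.png',f)
```

```text
((662.0330810546875, -245.48269653320312), (45.566200256347656, 57.67840576171875), 30.378915786743164) (312, 234, 46, 53)
[ 0.61888872 -0.18835616  0.16780677] [ 5.22918726e-01  8.52380958e-01 -7.28159399e-05 -1.64387487e-03] [-0.45  0.31  1.72  0.    1.12 -0.92]
```

>>> {"fn": "jog_arm", "kwargs": {"increments": [{"dx":0.35,"dy":-0.47,"dz":0,"ax":0,"ay":0,"az":0.02,"gripper":0.8},{"dx":0.35,"dy":-0.47,"dz":-0.2,"ax":0,"ay":0,"az":0.02,"gripper":0.8},{"dx":0.35,"dy":-0.47,"dz":-0.6,"ax":0,"ay":0,"az":0.02,"gripper":0.8},{"dx":0.35,"dy":-0.47,"dz":-0.9,"ax":0,"ay":0,"az":0.02,"gripper":0.8},{"dx":0.35,"dy":-0.47,"dz":-1,"ax":0,"ay":0,"az":0.02,"gripper":0.8}]}}

```text
time: 6.85
eef_pos: [0.6566, -0.2405, 0.0432]
tcp_rot: [0.508, 0.861, -0.0, -0.006]
contact_force: [-0.2, 0.3, -0.1]
opening: 0.9
finger_force: 0.0
```

>>> {"fn": "jog_arm", "kwargs": {"force": 25, "increments": [{"dx":0,"dy":0,"dz":-0.15,"ax":0,"ay":0,"az":0,"gripper":0.8},{"dx":0,"dy":0,"dz":-0.15,"ax":0,"ay":0,"az":0,"gripper":0.8},{"dx":0,"dy":0,"dz":-0.15,"ax":0,"ay":0,"az":0,"gripper":-1},{"dx":0,"dy":0,"dz":-0.15,"ax":0,"ay":0,"az":0,"gripper":-1},{"dx":0,"dy":0,"dz":-0.15,"ax":0,"ay":0,"az":0,"gripper":-1},{"dx":0,"dy":0,"dz":-0.15,"ax":0,"ay":0,"az":0,"gripper":-1},{"dx":0,"dy":0,"dz":-0.15,"ax":0,"ay":0,"az":0,"gripper":-1}]}}

```text
time: 7.55
eef_pos: [0.6624, -0.2444, 0.0348]
tcp_rot: [0.508, 0.861, 0.0, 0.002]
contact_force: [0.1, 0.3, 6.6]
opening: 0.525
finger_force: 26.0
```

>>> {"fn": "jog_arm", "kwargs": {"increments": [{"dx":0,"dy":0,"dz":0.3,"ax":0,"ay":0,"az":0,"gripper":-1},{"dx":0,"dy":0,"dz":0.6,"ax":0,"ay":0,"az":0,"gripper":-1},{"dx":0,"dy":0,"dz":1,"ax":0,"ay":0,"az":0,"gripper":-1},{"dx":0,"dy":0,"dz":1,"ax":0,"ay":0,"az":0,"gripper":-1}]}}

```text
time: 7.95
eef_pos: [0.6652, -0.2458, 0.1621]
tcp_rot: [0.508, 0.861, 0.0, 0.008]
contact_force: [0.7, -0.4, 0.9]
opening: 0.534
finger_force: 26.1
```

>>> {"fn": "jog_arm", "kwargs": {"increments": [{"dx":-0.2,"dy":0.33,"dz":0,"ax":0,"ay":0,"az":0,"gripper":-1},{"dx":-0.4,"dy":0.66,"dz":0,"ax":0,"ay":0,"az":0,"gripper":-1},{"dx":-0.6,"dy":1,"dz":0,"ax":0,"ay":0,"az":0,"gripper":-1}]}}

```text
time: 8.25
eef_pos: [0.5878, -0.1226, 0.1515]
tcp_rot: [0.509, 0.861, 0.0, -0.0]
contact_force: [0.6, 0.4, -0.6]
opening: 0.527
finger_force: 26.1
```

>>> {"fn": "jog_arm", "kwargs": {"increments": [{"dx":-0.2,"dy":0.33,"dz":0,"ax":0,"ay":0,"az":0,"gripper":-1},{"dx":-0.4,"dy":0.66,"dz":0,"ax":0,"ay":0,"az":0,"gripper":-1},{"dx":-0.6,"dy":1,"dz":0,"ax":0,"ay":0,"az":0,"gripper":-1}]}}

```text
time: 8.55
eef_pos: [0.5156, -0.0023, 0.1518]
tcp_rot: [0.509, 0.861, 0.0, 0.0]
contact_force: [-0.0, 1.0, 0.4]
opening: 0.527
finger_force: 26.1
```

>>> {"fn": "jog_arm", "kwargs": {"increments": [{"dx":-0.2,"dy":0.33,"dz":0,"ax":0,"ay":0,"az":0,"gripper":-1},{"dx":-0.4,"dy":0.66,"dz":0,"ax":0,"ay":0,"az":0,"gripper":-1},{"dx":-0.6,"dy":1,"dz":0,"ax":0,"ay":0,"az":0,"gripper":-1}]}}

```text
time: 8.85
eef_pos: [0.4436, 0.1176, 0.1519]
tcp_rot: [0.509, 0.861, 0.0, 0.0]
contact_force: [1.2, 1.1, -0.5]
opening: 0.526
finger_force: 26.1
```

>>> {"fn": "jog_arm", "kwargs": {"increments": [{"dx":-0.2,"dy":0.33,"dz":0,"ax":0,"ay":0,"az":0,"gripper":-1},{"dx":-0.4,"dy":0.66,"dz":0,"ax":0,"ay":0,"az":0,"gripper":-1},{"dx":-0.56,"dy":0.9,"dz":0,"ax":0,"ay":0,"az":0,"gripper":-1},{"dx":-0.56,"dy":0.9,"dz":0,"ax":0,"ay":0,"az":0,"gripper":-1}]}}

```text
time: 9.25
eef_pos: [0.3751, 0.2268, 0.1516]
tcp_rot: [0.506, 0.862, 0.0, -0.001]
contact_force: [-0.5, -1.2, 0.3]
opening: 0.526
finger_force: 26.1
```

```bash
python3 rim.py w5 .378 .225 .038 .055 .045 .09
```

```text
n 2818 fit [0.376 0.227] 0.0603 enc ((376.3752136230469, 226.2315216064453), 64.29054260253906) z 0.04403473614668085
9.3 [0.3764 0.2256 0.1518] 0.5276048961643133
```

Bowl (0.376,0.227), tool is right over it. Lower, release, lift.

>>> {"fn": "jog_arm", "kwargs": {"increments": [{"dx":0,"dy":0,"dz":-0.35,"ax":0,"ay":0,"az":0,"gripper":-1},{"dx":0,"dy":0,"dz":-0.65,"ax":0,"ay":0,"az":0,"gripper":-1},{"dx":0,"dy":0,"dz":-0.84,"ax":0,"ay":0,"az":0,"gripper":-1},{"dx":0,"dy":0,"dz":-0.84,"ax":0,"ay":0,"az":0,"gripper":-1},{"dx":0,"dy":0,"dz":-0.84,"ax":0,"ay":0,"az":0,"gripper":-1}]}}

```text
time: 9.8
eef_pos: [0.3785, 0.2238, 0.0514]
tcp_rot: [0.509, 0.861, -0.0, 0.0]
contact_force: [-0.2, 0.1, -0.5]
opening: 0.525
finger_force: 26.1
```

>>> {"fn": "jog_arm", "kwargs": {"increments": [{"dx":0,"dy":0,"dz":0,"ax":0,"ay":0,"az":0,"gripper":0.4},{"dx":0,"dy":0,"dz":0,"ax":0,"ay":0,"az":0,"gripper":0.4},{"dx":0,"dy":0,"dz":0,"ax":0,"ay":0,"az":0,"gripper":0.4},{"dx":0,"dy":0,"dz":0,"ax":0,"ay":0,"az":0,"gripper":0.4},{"dx":0,"dy":0,"dz":0.3,"ax":0,"ay":0,"az":0,"gripper":0.4},{"dx":0,"dy":0,"dz":0.7,"ax":0,"ay":0,"az":0,"gripper":0.4},{"dx":0,"dy":0,"dz":1,"ax":0,"ay":0,"az":0,"gripper":0.4},{"dx":0,"dy":0,"dz":1,"ax":0,"ay":0,"az":0,"gripper":0.4}]}}

```text
time: 10.6
eef_pos: [0.3813, 0.2257, 0.1777]
tcp_rot: [0.508, 0.861, 0.005, 0.004]
contact_force: [0.3, -0.6, 0.6]
opening: 0.704
finger_force: 0.0
```

Run:
```python
from h import *
f,D,K,E=cam('wrist');P=cloud(D,K,E)
h=cv2.cvtColor(f,cv2.COLOR_BGR2HSV);m=cv2.inRange(h,(30,90,30),(75,255,255));c=max(cv2.findContours(m,0,2)[0],key=cv2.contourArea)
print(cv2.boundingRect(c),P[m>0].mean(0),P[m>0].max(0)); print(get_state()['eef_pos'],get_state()['opening'])
```

```text
(293, 165, 49, 59) [0.37720099 0.22751367 0.04595386] [0.4015516  0.28724062 0.29529689]
[0.37966508 0.22507492 0.17463081] 0.7004885240154954
```

>>> {"fn": "jog_arm", "kwargs": {"increments": [{"dx":0.5,"dy":-1,"dz":0.2,"ax":0,"ay":0,"az":-0.18,"gripper":0.4},{"dx":0.5,"dy":-1,"dz":0.2,"ax":0,"ay":0,"az":-0.18,"gripper":0.4},{"dx":0.5,"dy":-1,"dz":0.2,"ax":0,"ay":0,"az":-0.18,"gripper":0.4}]}}

```text
time: 10.95
eef_pos: [0.4377, 0.1027, 0.1943]
tcp_rot: [0.626, 0.78, -0.001, -0.0]
contact_force: [-0.0, 0.5, -0.3]
opening: 0.702
finger_force: 0.0
```

>>> {"fn": "jog_arm", "kwargs": {"increments": [{"dx":0.3,"dy":-1,"dz":0,"ax":0,"ay":0,"az":-0.18,"gripper":0.4},{"dx":0.3,"dy":-1,"dz":0,"ax":0,"ay":0,"az":-0.18,"gripper":0.4},{"dx":0.3,"dy":-1,"dz":0,"ax":0,"ay":0,"az":-0.18,"gripper":0.4}]}}

```text
time: 11.25
eef_pos: [0.4736, -0.0186, 0.1937]
tcp_rot: [0.73, 0.683, -0.001, -0.001]
contact_force: [0.2, 1.0, -0.2]
opening: 0.701
finger_force: 0.0
```

>>> {"fn": "jog_arm", "kwargs": {"increments": [{"dx":0,"dy":-1,"dz":0,"ax":0,"ay":0,"az":-0.18,"gripper":0.4},{"dx":0,"dy":-1,"dz":0,"ax":0,"ay":0,"az":-0.18,"gripper":0.4},{"dx":0,"dy":-1,"dz":0,"ax":0,"ay":0,"az":-0.18,"gripper":0.4}]}}

```text
time: 11.55
eef_pos: [0.4728, -0.1387, 0.1935]
tcp_rot: [0.819, 0.573, -0.001, -0.001]
contact_force: [-0.2, 0.1, 0.2]
opening: 0.704
finger_force: 0.0
```

>>> {"fn": "jog_arm", "kwargs": {"increments": [{"dx":-0.3,"dy":-1,"dz":0,"ax":0,"ay":0,"az":0,"gripper":0.4},{"dx":-0.3,"dy":-1,"dz":0,"ax":0,"ay":0,"az":0,"gripper":0.4},{"dx":-0.3,"dy":-1,"dz":0,"ax":0,"ay":0,"az":0,"gripper":0.4}]}}

```text
time: 11.85
eef_pos: [0.436, -0.258, 0.1934]
tcp_rot: [0.818, 0.575, -0.001, -0.001]
contact_force: [0.2, 0.4, -0.1]
opening: 0.7
finger_force: 0.0
```

>>> {"fn": "jog_arm", "kwargs": {"increments": [{"dx":-0.5,"dy":-0.6,"dz":0,"ax":0,"ay":0,"az":0,"gripper":0.4},{"dx":-0.5,"dy":-0.6,"dz":0,"ax":0,"ay":0,"az":0,"gripper":0.4},{"dx":-0.5,"dy":-0.6,"dz":0,"ax":0,"ay":0,"az":0,"gripper":0.4},{"dx":-0.5,"dy":-0.6,"dz":0,"ax":0,"ay":0,"az":0,"gripper":0.4}]}}

```text
time: 12.25
eef_pos: [0.3767, -0.3276, 0.1935]
tcp_rot: [0.819, 0.575, 0.0, -0.002]
contact_force: [1.2, -0.1, -0.1]
opening: 0.699
finger_force: 0.0
```

```bash
python3 w.py w6; python3 rim.py w7 .374 -.328 .056 .08 .064 .07
```

```text
box (265, 130, 112, 110) zt 0.0402 rect [ 375.7 -322.9] [108.2 108.2] 26.5 circ [ 375.9 -322.7] 54.7 [ 20. 148. 187.]
box (436, 82, 94, 64) zt 0.0218 rect [ 545.6 -311. ] [50.7 78.9] 62.9 circ [ 545.5 -311.2] 46.2 [  1. 196. 231.]
12.3 [ 0.3773 -0.3269  0.1937]
n 649 fit [ 0.3752 -0.3273] 0.0093 enc ((374.9674072265625, -327.22003173828125), 13.58496379852295) z 0.06628634267941769
12.35 [ 0.3778 -0.3265  0.194 ] 0.7028151281867232
```

View pics/w6.png

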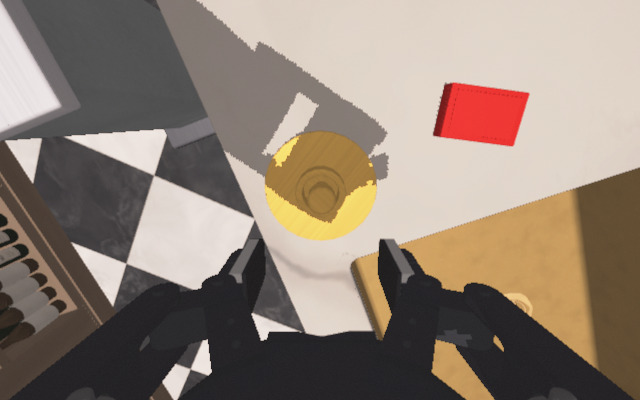

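The knob is at pixel (321,196), which is (0.375,-0.327), with radius 13.6 mm as expected. Descend and grip.

>>> {"fn": "jog_arm", "kwargs": {"increments": [{"dx":-0.02,"dy":0,"dz":-0.3,"ax":0,"ay":0,"az":0,"gripper":0.2},{"dx":-0.02,"dy":0,"dz":-0.55,"ax":0,"ay":0,"az":0,"gripper":0.2},{"dx":-0.02,"dy":0,"dz":-0.8,"ax":0,"ay":0,"az":0,"gripper":0.2},{"dx":-0.02,"dy":0,"dz":-1,"ax":0,"ay":0,"az":0,"gripper":0.2},{"dx":-0.02,"dy":0,"dz":-1,"ax":0,"ay":0,"az":0,"gripper":0.2},{"dx":-0.02,"dy":0,"dz":-1,"ax":0,"ay":0,"az":0,"gripper":0.2}]}}

```text
time: 12.95
eef_pos: [0.3759, -0.3266, 0.075]
tcp_rot: [0.817, 0.576, 0.0, -0.001]
contact_force: [0.3, -0.7, 0.8]
opening: 0.599
finger_force: 0.0
```

>>> {"fn": "jog_arm", "kwargs": {"force": 50, "increments": [{"dx":0,"dy":0,"dz":-0.03,"ax":0,"ay":0,"az":0,"gripper":-1},{"dx":0,"dy":0,"dz":-0.03,"ax":0,"ay":0,"az":0,"gripper":-1},{"dx":0,"dy":0,"dz":-0.03,"ax":0,"ay":0,"az":0,"gripper":-1},{"dx":0,"dy":0,"dz":-0.03,"ax":0,"ay":0,"az":0,"gripper":-1},{"dx":0,"dy":0,"dz":-0.03,"ax":0,"ay":0,"az":0,"gripper":-1},{"dx":0,"dy":0,"dz":-0.03,"ax":0,"ay":0,"az":0,"gripper":-1}]}}

```text
time: 13.55
eef_pos: [0.3761, -0.3282, 0.073]
tcp_rot: [0.818, 0.575, 0.0, 0.001]
contact_force: [0.5, 3.2, 6.0]
opening: 0.281
finger_force: 49.5
```

>>> {"fn": "jog_arm", "kwargs": {"increments": [{"dx":0,"dy":0,"dz":0.1,"ax":0,"ay":0,"az":0,"gripper":-1},{"dx":0,"dy":0,"dz":0.2,"ax":0,"ay":0,"az":0,"gripper":-1},{"dx":0,"dy":0,"dz":0.35,"ax":0,"ay":0,"az":0,"gripper":-1},{"dx":0,"dy":0,"dz":0.35,"ax":0,"ay":0,"az":0,"gripper":-1}]}}

```text
time: 13.95
eef_pos: [0.3763, -0.3291, 0.1163]
tcp_rot: [0.818, 0.576, 0.0, 0.003]
contact_force: [1.1, -1.8, -3.2]
opening: 0.279
finger_force: 49.8
```

Run:
```python
from h import *
s=get_state();print({k:np.round(s[k],4) for k in ('time','eef_pos','tcp_rot','contact_force','opening')})
f,D,K,E=cam('wrist');P=cloud(D,K,E);p=P[s['time']*0==0 and (D>0)] if 0 else P
print(np.round([[P[r,c] for c in (260,290,350,380)] for r in (150,190,230)],4))
g,_,_,_=cam('scene');cv2.imwrite('pics/s1.png',np.hstack([cv2.resize(g[240:390,240:400],(480,450)),cv2.resize(f[100:340,200:440],(320,450))]))
```

```text
{'time': np.float64(13.95), 'eef_pos': array([ 0.3763, -0.3291,  0.1163]), 'tcp_rot': array([0.8178, 0.5755, 0.    , 0.0029]), 'contact_force': array([ 1.094 , -1.7912, -3.2325]), 'opening': np.float64(0.2793)}
[[[ 3.440e-01 -2.708e-01  1.000e-04]
  [ 3.754e-01 -2.744e-01  6.290e-02]
  [ 4.088e-01 -2.863e-01  6.300e-02]
  [ 4.353e-01 -3.035e-01  2.000e-04]]

 [[ 3.494e-01 -2.907e-01  6.370e-02]
  [ 3.664e-01 -2.971e-01  6.270e-02]
  [ 4.012e-01 -3.095e-01  6.300e-02]
  [ 4.185e-01 -3.156e-01  6.360e-02]]

 [[ 3.388e-01 -3.151e-01  6.310e-02]
  [ 3.612e-01 -3.154e-01  8.090e-02]
  [ 3.936e-01 -3.263e-01  8.260e-02]
  [ 4.110e-01 -3.409e-01  6.360e-02]]]
```

View pics/s1.png

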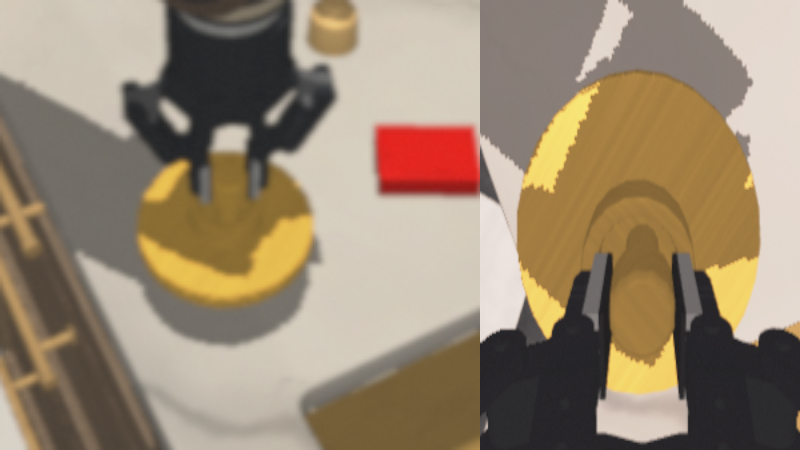

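The lids hang level: the ring reads z≈0.063 all round. The lid underside is 73 mm below the TCP. Carry the pair over to the tin.

>>> {"fn": "jog_arm", "kwargs": {"increments": [{"dx":0,"dy":0,"dz":0.25,"ax":0,"ay":0,"az":0,"gripper":-1},{"dx":0.1,"dy":0.1,"dz":0.5,"ax":0,"ay":0,"az":0,"gripper":-1},{"dx":0.2,"dy":0.3,"dz":0.65,"ax":0,"ay":0,"az":0,"gripper":-1},{"dx":0.3,"dy":0.6,"dz":0.65,"ax":0,"ay":0,"az":0,"gripper":-1},{"dx":0.4,"dy":0.9,"dz":0.65,"ax":0,"ay":0,"az":0,"gripper":-1}]}}

```text
time: 14.55
eef_pos: [0.4234, -0.2187, 0.1913]
tcp_rot: [0.818, 0.575, 0.0, -0.0]
contact_force: [0.6, -0.3, -4.5]
opening: 0.279
finger_force: 50.1
```

>>> {"fn": "jog_arm", "kwargs": {"increments": [{"dx":0.1,"dy":0.3,"dz":0,"ax":0,"ay":0,"az":0,"gripper":-1},{"dx":0.2,"dy":0.6,"dz":0,"ax":0,"ay":0,"az":0,"gripper":-1},{"dx":0.2,"dy":0.9,"dz":0,"ax":0,"ay":0,"az":0,"gripper":-1},{"dx":0.2,"dy":1,"dz":0,"ax":0,"ay":0,"az":0,"gripper":-1}]}}

```text
time: 14.95
eef_pos: [0.4461, -0.0965, 0.1897]
tcp_rot: [0.817, 0.577, -0.001, -0.002]
contact_force: [0.5, -1.1, -3.3]
opening: 0.282
finger_force: 50.1
```

>>> {"fn": "jog_arm", "kwargs": {"increments": [{"dx":0.05,"dy":0.3,"dz":0,"ax":0,"ay":0,"az":0,"gripper":-1},{"dx":0.05,"dy":0.6,"dz":0,"ax":0,"ay":0,"az":0,"gripper":-1},{"dx":0.05,"dy":0.85,"dz":0,"ax":0,"ay":0,"az":0,"gripper":-1},{"dx":0.05,"dy":1,"dz":0,"ax":0,"ay":0,"az":0,"gripper":-1},{"dx":0.05,"dy":1,"dz":0,"ax":0,"ay":0,"az":0,"gripper":-1},{"dx":0.05,"dy":1,"dz":0,"ax":0,"ay":0,"az":0,"gripper":-1}]}}

```text
time: 15.55
eef_pos: [0.453, 0.0201, 0.1908]
tcp_rot: [0.818, 0.576, -0.001, -0.0]
contact_force: [0.8, 0.1, -3.7]
opening: 0.277
finger_force: 50.1
```

Run:
```python
from h import *
s=get_state();print({k:np.round(s[k],4) for k in ('time','eef_pos','tcp_rot','contact_force','opening','qpos')})
f,D,K,E=cam('wrist');P=cloud(D,K,E);H=P[...,2];cv2.imwrite('pics/w8.png',f)
x,y=s['eef_pos'][:2];r=np.hypot(P[...,0]-x,P[...,1]-y)
u0=s['eef_pos'][2]-.073
m=(abs(H-(u0+.020))<.006)&(r<.075)
v,u=np.nonzero(m);zt=np.median(H[m]);w=np.array([plane(K,E,a,b,zt)[:2] for a,b in zip(u,v)])
print('ring',zt-u0,len(w),cv2.minEnclosingCircle((w*1000).astype(np.float32)))
A=np.c_[P[m][:,:2]-[x,y],np.ones(m.sum())];print('tilt',np.linalg.lstsq(A,P[m][:,2],rcond=None)[0])
```

```text
{'time': np.float64(15.55), 'eef_pos': array([0.453 , 0.0201, 0.1908]), 'tcp_rot': array([ 8.175e-01,  5.759e-01, -7.000e-04, -1.000e-04]), 'contact_force': array([ 0.7566,  0.1234, -3.7473]), 'opening': np.float64(0.277), 'qpos': array([-1.7970e-01, -1.5070e-01,  2.1629e+00, -1.0000e-03,  1.1305e+00,
        1.6410e-01])}
ring 0.020033427042897303 16084 ((448.986083984375, 20.812397003173828), 58.720035552978516)
tilt [-0.00141926  0.00267626  0.13769661]
```

>>> {"fn": "jog_arm", "kwargs": {"increments": [{"dx":0,"dy":0.06,"dz":-0.1,"ax":0,"ay":0,"az":0,"gripper":-1},{"dx":0,"dy":0.06,"dz":-0.2,"ax":0,"ay":0,"az":0,"gripper":-1},{"dx":0,"dy":0.06,"dz":-0.3,"ax":0,"ay":0,"az":0,"gripper":-1},{"dx":0,"dy":0.06,"dz":-0.35,"ax":0,"ay":0,"az":0,"gripper":-1},{"dx":0,"dy":0.06,"dz":-0.35,"ax":0,"ay":0,"az":0,"gripper":-1},{"dx":0,"dy":0.06,"dz":-0.35,"ax":0,"ay":0,"az":0,"gripper":-1}]}}

```text
time: 16.2
eef_pos: [0.4534, 0.0274, 0.1494]
tcp_rot: [0.818, 0.575, -0.0, -0.0]
contact_force: [0.3, 0.3, -2.7]
opening: 0.281
finger_force: 50.1
```

Run:
```python
from h import *
s=get_state();print({k:np.round(s[k],4) for k in ('time','eef_pos','contact_force','opening')})
f,D,K,E=cam('wrist');P=cloud(D,K,E);H=P[...,2];cv2.imwrite('pics/w9.png',f)
x,y=s['eef_pos'][:2];r=np.hypot(P[...,0]-x,P[...,1]-y);u0=s['eef_pos'][2]-.073
for n,h,rr in (('ring',.02,.075),('knob',.0665,.02)):
    m=(abs(H-(u0+h))<.005)&(r<rr);v,u=np.nonzero(m)
    w=np.array([plane(K,E,a,b,u0+h)[:2] for a,b in zip(u,v)]);print(n,len(w),cv2.minEnclosingCircle((w*1000).astype(np.float32)))
m=(H>.05)&(H<.074)&(r<.07)&(r>.04);print('tin below pts',m.sum())
```

```text
{'time': np.float64(16.2), 'eef_pos': array([0.4534, 0.0274, 0.1494]), 'contact_force': array([ 0.3108,  0.2594, -2.6651]), 'opening': np.float64(0.2813)}
ring 15911 ((449.446533203125, 27.649349212646484), 58.604984283447266)
knob 2255 ((454.3211975097656, 29.569650650024414), 19.275005340576172)
tin below pts 0
```

>>> {"fn": "jog_arm", "kwargs": {"increments": [{"dx":0,"dy":0,"dz":-0.03,"ax":0,"ay":0,"az":0,"gripper":-1},{"dx":0,"dy":0,"dz":-0.05,"ax":0,"ay":0,"az":0,"gripper":-1},{"dx":0,"dy":0,"dz":-0.07,"ax":0,"ay":0,"az":0,"gripper":-1},{"dx":0,"dy":0,"dz":-0.09,"ax":0,"ay":0,"az":0,"gripper":-1},{"dx":0,"dy":0,"dz":-0.1,"ax":0,"ay":0,"az":0,"gripper":-1},{"dx":0,"dy":0,"dz":-0.1,"ax":0,"ay":0,"az":0,"gripper":-1}]}}

```text
time: 16.85
eef_pos: [0.4532, 0.0276, 0.1372]
tcp_rot: [0.818, 0.576, -0.0, -0.0]
contact_force: [-0.4, 0.4, -3.5]
opening: 0.278
finger_force: 50.1
```

>>> {"fn": "jog_arm", "kwargs": {"increments": [{"dx":0,"dy":0,"dz":-0.02,"ax":0,"ay":0,"az":0,"gripper":-1},{"dx":0,"dy":0,"dz":-0.03,"ax":0,"ay":0,"az":0,"gripper":-1},{"dx":0,"dy":0,"dz":-0.03,"ax":0,"ay":0,"az":0,"gripper":-1},{"dx":0,"dy":0,"dz":-0.03,"ax":0,"ay":0,"az":0,"gripper":-1}]}}

```text
time: 17.25
eef_pos: [0.4533, 0.0276, 0.1339]
tcp_rot: [0.818, 0.576, -0.0, -0.0]
contact_force: [-0.6, -0.1, -3.6]
opening: 0.277
finger_force: 50.1
```

>>> {"fn": "jog_arm", "kwargs": {"increments": [{"dx":0,"dy":0,"dz":-0.01,"ax":0,"ay":0,"az":0,"gripper":-1},{"dx":0,"dy":0,"dz":-0.02,"ax":0,"ay":0,"az":0,"gripper":-1},{"dx":0,"dy":0,"dz":-0.02,"ax":0,"ay":0,"az":0,"gripper":-1},{"dx":0,"dy":0,"dz":-0.02,"ax":0,"ay":0,"az":0,"gripper":-1}]}}

```text
time: 17.65
eef_pos: [0.4536, 0.0275, 0.133]
tcp_rot: [0.818, 0.576, -0.0, -0.0]
contact_force: [-3.7, 0.1, 5.1]
opening: 0.283
finger_force: 51.0
```

```bash
cat > lid.py <<'E'
from h import *
s=get_state();print({k:np.round(s[k],4) for k in ('time','eef_pos','contact_force','opening')})
f,D,K,E=cam('wrist');P=cloud(D,K,E);H=P[...,2];cv2.imwrite('pics/last.png',f)
r=np.hypot(P[...,0]-.452,P[...,1]-.028);m=(abs(H-.08)<.008)&(r<.07)&(r>.03)
print('ring z',np.percentile(H[m],[5,50,95]));v,u=np.nonzero(m)
w=np.array([plane(K,E,a,b,.08)[:2] for a,b in zip(u,v)]);print(len(w),cv2.minEnclosingCircle((w*1000).astype(np.float32)))
A=np.c_[P[m][:,:2]-[.452,.028],np.ones(m.sum())];print('tilt',np.linalg.lstsq(A,P[m][:,2],rcond=None)[0])
E
python3 lid.py
```

```text
{'time': np.float64(17.65), 'eef_pos': array([0.4536, 0.0275, 0.133 ]), 'contact_force': array([-3.668 ,  0.1227,  5.0725]), 'opening': np.float64(0.2832)}
ring z [0.0790268  0.08008142 0.08108842]
13877 ((449.91943359375, 27.7226505279541), 58.906471252441406)
tilt [-0.00143695 -0.00068134  0.08007209]
```

The lids are seated: the ring top is at 0.080 and level. Release the knob, then re-grip the collar.

>>> {"fn": "jog_arm", "kwargs": {"increments": [{"dx":0,"dy":0,"dz":0.02,"ax":0,"ay":0,"az":0,"gripper":0},{"dx":0,"dy":0,"dz":0.02,"ax":0,"ay":0,"az":0,"gripper":0.6},{"dx":0,"dy":0,"dz":0.02,"ax":0,"ay":0,"az":0,"gripper":0.6},{"dx":0,"dy":0,"dz":0.02,"ax":0,"ay":0,"az":0,"gripper":0.6},{"dx":0,"dy":0,"dz":0.02,"ax":0,"ay":0,"az":0,"gripper":0.6},{"dx":0,"dy":0,"dz":0.02,"ax":0,"ay":0,"az":0,"gripper":0.6}]}}

```text
time: 18.3
eef_pos: [0.4533, 0.0276, 0.1338]
tcp_rot: [0.818, 0.576, -0.0, -0.0]
contact_force: [0.1, 0.4, 0.1]
opening: 0.798
finger_force: 0.0
```

```bash
cat >> lid.py <<'E'
for n,h,rr in (('collar',.1,.032),('knob',.1265,.02)):
    m=(abs(H-h)<.003)&(r<rr);v,u=np.nonzero(m)
    w=np.array([plane(K,E,a,b,h)[:2] for a,b in zip(u,v)]);print(n,len(w),cv2.minEnclosingCircle((w*1000).astype(np.float32)))
E
python3 lid.py
```

```text
{'time': np.float64(18.3), 'eef_pos': array([0.4533, 0.0276, 0.1338]), 'contact_force': array([0.0757, 0.4468, 0.1466]), 'opening': np.float64(0.7984)}
ring z [0.07905078 0.08009419 0.08110232]
15617 ((449.7366638183594, 27.776111602783203), 58.79759216308594)
tilt [-0.00116311 -0.0002565   0.0800726 ]
collar 2013 ((449.7978515625, 28.16720962524414), 24.916486740112305)
knob 1849 ((452.9134826660156, 28.582181930541992), 12.687231063842773)
```

View pics/last.png

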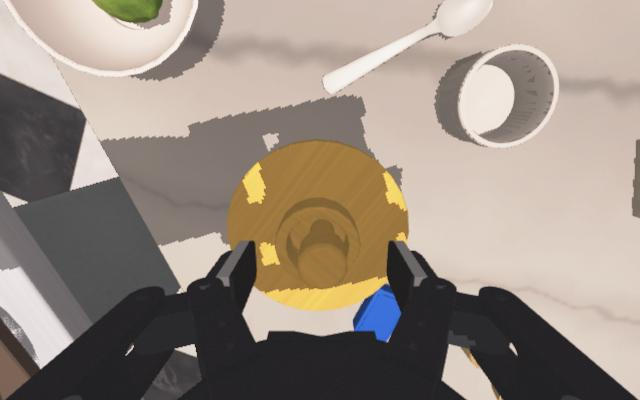

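The view shows the lids flat on the tin, with the knob at (322,260), the collar at (318,240) and the lime in the bowl. Centre on the collar and grip it.

>>> {"fn": "jog_arm", "kwargs": {"increments": [{"dx":-0.03,"dy":0,"dz":-0.05,"ax":0,"ay":0,"az":0,"gripper":0.6},{"dx":-0.03,"dy":0,"dz":-0.1,"ax":0,"ay":0,"az":0,"gripper":0.6},{"dx":-0.03,"dy":0,"dz":-0.15,"ax":0,"ay":0,"az":0,"gripper":0.6},{"dx":-0.03,"dy":0,"dz":-0.2,"ax":0,"ay":0,"az":0,"gripper":0.6},{"dx":-0.03,"dy":0,"dz":-0.2,"ax":0,"ay":0,"az":0,"gripper":0.6},{"dx":-0.03,"dy":0,"dz":-0.2,"ax":0,"ay":0,"az":0,"gripper":0.6}]}}

```text
time: 18.95
eef_pos: [0.4496, 0.0276, 0.1096]
tcp_rot: [0.818, 0.576, -0.0, -0.0]
contact_force: [-0.8, -0.1, 0.4]
opening: 0.798
finger_force: 0.0
```

>>> {"fn": "jog_arm", "kwargs": {"force": 35, "increments": [{"dx":0,"dy":0,"dz":0,"ax":0,"ay":0,"az":0,"gripper":-1},{"dx":0,"dy":0,"dz":0,"ax":0,"ay":0,"az":0,"gripper":-1},{"dx":0,"dy":0,"dz":0,"ax":0,"ay":0,"az":0,"gripper":-1},{"dx":0,"dy":0,"dz":0,"ax":0,"ay":0,"az":0,"gripper":-1},{"dx":0,"dy":0,"dz":0,"ax":0,"ay":0,"az":0,"gripper":-1}]}}

```text
time: 19.45
eef_pos: [0.4503, 0.0275, 0.1106]
tcp_rot: [0.818, 0.576, 0.001, 0.001]
contact_force: [0.0, 0.5, 3.2]
opening: 0.557
finger_force: 37.1
```

```bash
python3 lid.py
```

```text
{'time': np.float64(19.45), 'eef_pos': array([0.4503, 0.0275, 0.1106]), 'contact_force': array([0.0183, 0.5499, 3.1779]), 'opening': np.float64(0.5575)}
ring z [0.07905699 0.08010222 0.08109875]
16585 ((449.4290771484375, 27.983211517333984), 58.8363151550293)
tilt [-0.00135944 -0.00086259  0.08008572]
collar 2834 ((453.8526611328125, 31.77923011779785), 31.376873016357422)
knob 2564 ((452.5482482910156, 28.965423583984375), 12.933629989624023)
```

>>> {"fn": "jog_arm", "kwargs": {"increments": [{"dx":0,"dy":0,"dz":0.04,"ax":0,"ay":0,"az":0,"gripper":-1},{"dx":0,"dy":0,"dz":0.1,"ax":0,"ay":0,"az":0,"gripper":-1},{"dx":0,"dy":0,"dz":0.18,"ax":0,"ay":0,"az":0,"gripper":-1},{"dx":0,"dy":0,"dz":0.28,"ax":0,"ay":0,"az":0,"gripper":-1},{"dx":0,"dy":0,"dz":0.4,"ax":0,"ay":0,"az":0,"gripper":-1}]}}

```text
time: 20.0
eef_pos: [0.4493, 0.0276, 0.1587]
tcp_rot: [0.818, 0.576, -0.0, -0.0]
contact_force: [-0.2, -0.2, -1.8]
opening: 0.56
finger_force: 36.6
```

>>> {"fn": "jog_arm", "kwargs": {"increments": [{"dx":0,"dy":0,"dz":0.12,"ax":0,"ay":0,"az":0,"gripper":-1},{"dx":0,"dy":0,"dz":0.25,"ax":0,"ay":0,"az":0,"gripper":-1},{"dx":0,"dy":0,"dz":0.36,"ax":0,"ay":0,"az":0,"gripper":-1},{"dx":0,"dy":0,"dz":0.43,"ax":0,"ay":0,"az":0,"gripper":-1},{"dx":0,"dy":0,"dz":0.43,"ax":0,"ay":0,"az":0,"gripper":-1},{"dx":0,"dy":0,"dz":0.43,"ax":0,"ay":0,"az":0,"gripper":-1},{"dx":0,"dy":0,"dz":0.43,"ax":0,"ay":0,"az":0,"gripper":-1}]}}

```text
time: 20.7
eef_pos: [0.4491, 0.0276, 0.2086]
tcp_rot: [0.818, 0.576, -0.001, -0.001]
contact_force: [-0.7, -0.6, -2.4]
opening: 0.561
finger_force: 36.6
```

Run:
```python
from h import *
s=get_state();print({k:np.round(s[k],4) for k in ('time','eef_pos','contact_force','opening','dq')})
f,D,K,E=cam('wrist');P=cloud(D,K,E);H=P[...,2]
r=np.hypot(P[...,0]-.45,P[...,1]-.028);m=(abs(H-.18)<.012)&(r<.06)&(r>.032)
print(np.percentile(H[m],[5,50,95]));A=np.c_[P[m][:,:2]-[.452,.028],np.ones(m.sum())];print('tilt',np.linalg.lstsq(A,P[m][:,2],rcond=None)[0])
g,d,K2,E2=cam('scene');t,_,_,_=cam('top')
cv2.imwrite('pics/fin.png',np.hstack([cv2.resize(g[120:270,180:330],(400,400)),cv2.resize(t[160:300,190:330],(400,400))]))
```

```text
{'time': np.float64(20.7), 'eef_pos': array([0.4491, 0.0276, 0.2086]), 'contact_force': array([-0.6831, -0.6169, -2.3627]), 'opening': np.float64(0.5611), 'dq': array([ 0.0002,  0.0032,  0.0011, -0.0017,  0.    ,  0.0001])}
[0.17701215 0.17808756 0.17911397]
tilt [-5.25636442e-03 -1.64772411e-04  1.78050183e-01]
```

View pics/fin.png

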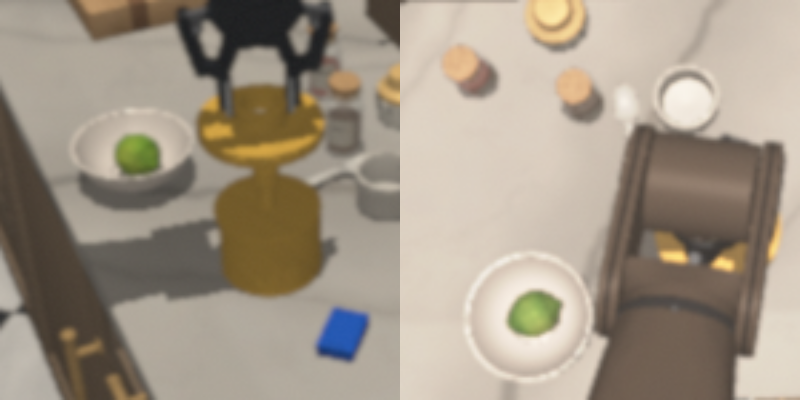

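The outer lid is held level 98 mm above where it sat. The inner lid, its stem at (265,185), is on the standing tin, and the lime is in the bowl.

```bash
python3 -c "
from plant import job
print(job.sign_off())"
```

```text
the job is handed in; nothing more can be done
None
```

The job is handed in at about 21 s of the 72 s: the matchbox is in the tin, the lime is in the bowl, the inner lid is seated on the standing tin, and the arm is holding the outer lid level about 98 mm above where it sat; nothing touched the bystanders as far as I could tell, though I did not re-measure them.

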